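# Lock the press ram, then lift and draw the sagging guard bolt and hold the gate ajar

### The arm

A 6-joint arm with a two-finger parallel gripper is mounted at the origin on the work surface. World frame = base frame: x ahead of the robot, y to its left, z up, the work surface at z = 0. Lengths are in m, angles in rad, forces in N, time in s.
With the tool pointing down it reaches from about 0.325 to 0.775 m from the base axis. Payload 9.3 kg.
Tool frame: the origin (TCP) lies on the mounting face of the last link; the fingertips stand 173 mm ahead of it and the grasp point (between the pads) lies 155 mm ahead of it (bot.grip_point_offset is the distance from the TCP to the grasp point, in m); z points along the fingers, y is the line along which they close (so a half turn about z gives the same grasp; the last joint's range is limited). The gripper opens to 85 mm and grips with 20 to 120 N. Pads are 22 mm wide; open, the fingers measure 114 mm over their backs; the gripper's body (76 mm by 85 mm) begins 54 mm behind the grasp point. The pads swing forward as they close: fully open they stand 13 mm farther back than shut.
Start: joints at [1.171, 0.259, 0.021, 1.334, 0, 1.418], TCP at [0.134, 0.533, 0.405] pointing down, gripper open.
Joint ranges: [-3.04, 3.04], [-0.91, 1.82], [-1.04, 1.36], [-1.92, 1.95], [-1.52, 1.45], [-3.14, 3.14]. Speed limits (rad/s): [2.22, 2.22, 2.79, 3.14, 3.14, 3.14].

### API

Orientations are given as a rotation vector (axis times angle).
In Python, from cell import bot, vision gives the robot as it stands. The module is installed in compiled form; this text tells all that it offers.
- The arm moves only by the tool move_arm, never from a script. Its argument "motion" is a list of rows, each a list of 3 entries, a list of its own where there are three numbers: the gripper command: -1 is shut, 1 is fully open, values between are in proportion, then the shift along the tool's x, y, z in mm, then the turn about the tool's z in degrees. A call has 1 to 10 rows; each row is the pose to reach, as a shift and turn from the pose commanded when the call began, along the tool's axes at that moment; what a row does not reach only later rows make up. A row lasts 1/12 s, in which the tool goes at most 41.7 mm and 7.16 degrees, less where a joint would pass 70% of its speed; a pose out of reach is approached as far as the arm can. A call with a gripper value outside its range is refused whole. The fingers move at their own pace and stop on an object; "newtons" is the grip in N (left out, the last holds). Time passes only in rows, so rows that repeat a pose let the fingers close. It gives the time, the measured TCP pose, the force, the opening and the grip force at its end, in the units of the state.
- bot.get_obs(): the state, without advancing time (a new reading comes with each control period).
- vision.get_image(name): name is "scene" or "top" or "wrist"; returns (picture, depth): 400x640x3 uint8, red, green, blue; 400x640 float32, m along the optical axis (not along the pixel's ray), 0 where there is no reading.
- vision.camera_model(name): a dict with "camera_matrix" (3x3 intrinsics, pixels), "rvec" (rotation vector, rad) and "tvec" (3), from world to camera coordinates, as OpenCV has them. Camera axes: x right, y down, z forward; pixel columns grow to the right and rows downward; lengths in m; the calibration is good to about 2 mm. A picture is of the moment at which its call begins: read the wrist's pose just before it. camera_model takes no time and is no camera call; for the wrist camera it gives the pose at the moment of the call.
- bot.finish_job(): hands the job in; it is judged then, once.
The state is a dict: "time": time; "joint_pos": joint angles; "joint_vel": joint speeds; "tau": joint torques, N m; "eef_pos": TCP position; "eef_rot": TCP orientation; "contact_force": force on the tool from outside, world axes, zero at the start; "torque": the same for the moment, N m; "width": finger opening in m; "grasp_force": force on a finger pad.
Only numpy, scipy, OpenCV 4.12 (cv2) and the standard library are available. Lean on these libraries where they do the work, as an engineer would, in place of code of your own. Each camera call takes 0.05 s, during which the arm holds its last target. There are 200 camera calls.

### The job

Make the arbor press safe: push the red knob of the grey ram-lock box down against its spring and turn it clockwise to its stop, so that it stays locked down. Then take the black knob of the barrel bolt on the yellow guard gate, lift the sagging bolt so that its nose clears the bent-up keeper lip while you pull it back out of the keeper, and swing the gate towards the robot until its free edge stands ajar by about a hand's breadth (some 80 mm). The gate springs shut by itself, so finish while holding it still and ajar by the black bolt knob; leave everything else on the bench where it is.

Things in the scene. Friction and masses are not known exactly. Their poses are not given: they have to be found in the camera images.
- lock_knob (a point): centre of the red bar-shaped knob of the ram lock: bar 50 mm long (its own x), 14 mm wide (its own y), 38 mm tall; z up; the axes turn with the knob. Its underside is 18 mm above the grey box top at rest (centre at height 92 mm), 5 mm when fully pushed. It can turn only after it is pushed down more than 8 mm; once turned, the spring lifts it back to about 7 mm down and it stays locked
- lock_push (a joint): how far the ram-lock knob is pushed down: 0 up, 0.013 m fully down; a spring of 4 N at the start and 9 N fully down pushes it up. About 0.007 when locked
- lock_turn (a joint): turn of the ram-lock knob clockwise seen from above: 0 to 0.1 unlocked, 1.35 rad at its stop; locked from 1.0 rad on. Turns easily, spring only in the push
- bolt_knob: centre of the black bolt knob: an upright round knob, 22 mm in diameter and 42 mm tall (centre at height 215 mm with the bolt sagged; its underside is 10 mm above the steel rod below it), free on all sides above the rod. Axes as for the gate: y along the bolt rod towards the gate hinge (the way to pull), x through the gate into the guard, z up
- bolt_draw (a joint): how far the bolt is pulled back towards the gate hinge (along its rod): 0 shot, 0.048 m fully drawn. The nose is clear of the keeper, sideways cheeks included, from 0.036 m on. Friction about 1 N; it stays where it is left
- bolt_lift (a joint): lift of the bolt's nose: 0 hanging down (sagged), 0.14 rad at its upper stop. The bolt pivots about a level axis 80 mm behind the knob, so the knob rises 0.08 m per rad; it needs more than 0.075 rad (knob 6 mm up) for the nose to pass over the keeper lip, and the stop is at 11 mm. It weighs about 2 N at the knob and drops back when not held
- keeper (a point): top middle of the brass bent-up keeper lip, height 168 mm, fixed to the guard's yellow post. Steel cheeks stand 11 mm before and behind the bolt there, up to height 215 mm. With the bolt shot, its nose hangs 11 mm down just beyond the lip, which stops a plain pull. Axes: z up, x from the shut gate into the guard (away from the robot), y along the shut gate from keeper to hinge
- gate_hinge (a point): point on the upright hinge line of the gate, at the height of the bolt rod (178 mm); x and y turn with the gate: y points from the free edge to the hinge line, x through the gate into the guard, z up. The gate's free edge lies 220 mm from it, the bolt knob's centre 195 mm with the bolt shot (147 mm when fully drawn)
- gate_edge (a point): middle of the gate's free edge, height 100 mm. The gate is a yellow barred frame, 14 mm thick, 165 mm tall, with the steel bolt in an open-topped barrel along its top (rod axis at height 178 mm)
- gate (a joint): swing of the gate about its hinge: 0 shut, grows as the free edge swings out towards the robot (clockwise seen from above), stop at 1.1 rad; 0.37 rad is 80 mm of gap at the free edge. A spring of about 0.3 N m shut and 0.5 N m at 0.4 rad closes it
- lock_box: fixed grey ram-lock box, 76 x 76 mm, 55 mm tall, origin under its centre, x towards its red mark. A red mark on its top shows where the white line on the red knob points when unlocked, a green mark where it points when locked. It stands on the left or the right of the bench (the dewar cap has the other spot)
- press: green arbor press with its guard, fixed to the bench at a place and turn that vary; origin on the bench under the middle of the shut gate, axes as for the keeper. Base plate from 30 mm before to 300 mm behind the origin, 340 mm wide; press head at 105 to 245 mm behind the gate, height 280 to 370 mm, its handle up to 500 mm; side guards 180 mm tall at 160 mm either side
- bonnet: bystander, leave alone: bronze valve bonnet, round, 68 mm wide, 58 mm tall
- stem: bystander, leave alone: stainless poppet stem standing on its 38 mm head, 95 mm tall
- bushing: bystander, leave alone: brown phenolic bushing, 42 mm wide, 30 mm tall, standing on the press's anvil under the ram
- cap: bystander, leave alone: dented aluminium dewar cap, round, 80 mm wide, 50 mm tall
- oil: bystander, leave alone: yellow oil bottle, 52 mm wide, 130 mm tall
- spanner: bystander, leave alone: steel spanner, 170 mm long, lying flat
- arbor_plate: bystander, leave alone: dark iron arbor plate with four holes, 90 x 90 x 18 mm, lying flat

How it is judged:
By the outcome, as a careful person would: the job done as asked, in the order asked, and still so for the second after the job is handed in, while the arm keeps its last pose, push and grip.
It also fails if it takes over 51 s, if anything falls off the work surface, if the arm or the gripper's body presses on something with over 40 N, if the wrist force passes 120 N, or if a joint passes its speed limit or range.

## Working session

There is one attempt and no reset: what is moved stays moved. The work goes in short steps, Python scripts to look and compute and a tool call to move; the robot and the scene stay as the last step left them, time stands still between calls to the robot, and variables do not carry over. Pictures are saved under pics/ and viewed, at most 10 in all, crops included, and the job is handed in when it is done.

Besides the shell and the picture viewer there is one more tool, called after "Call:" by a JSON object that holds its "op" and its "data", one argument or row to a line. move_arm: Moves the arm, as the interface text tells. Its arguments: {"type":"object","properties":{"motion":{"type":"array","items":{"type":"array"}},"newtons":{"type":"number"}},"required":["motion"]}

```bash
mkdir -p pics
cat > h.py <<'E'
import numpy as np, cv2
from cell import bot, vision
def cam(n):
    m=vision.camera_model(n); R=cv2.Rodrigues(np.array(m["rvec"],float))[0]
    return np.array(m["camera_matrix"],float),R,np.array(m["tvec"],float).ravel()
def pts(depth,c):
    K,R,t=c; v,u=np.mgrid[0:depth.shape[0],0:depth.shape[1]]
    P=np.stack([(u-K[0,2])/K[0,0]*depth,(v-K[1,2])/K[1,1]*depth,depth],-1)
    return (P-t)@R
def ray(u,v,z,c):
    K,R,t=c; d=R.T@np.linalg.inv(K)@np.array([u,v,1.]); o=-R.T@t
    return o+d*(z-o[2])/d[2]
E
python3 - <<'E'
from h import *
for n in("top","scene"):
    c=cam(n);p,d=vision.get_image(n); cv2.imwrite(f"pics/{n}.png",p[:,:,::-1]); np.savez(f"{n}.npz",p=p,d=d,K=c[0],R=c[1],t=c[2])
    print(n,-c[1].T@c[2],c[1][2],c[0][0,0])
o=bot.get_obs();print(o["time"],o["eef_pos"],o["eef_rot"],o["width"],bot.grip_point_offset)
E
```

```text
top [0.31533993 0.01345865 1.53265707] [ 1.93201541e-01  7.56132699e-04 -9.81158801e-01] 442.99593841317994
scene [1.32952739 0.29807195 0.97623289] [-0.65190329 -0.26672107 -0.70984644] 374.4842798054941
0.1 [0.13434186 0.53328929 0.40414772] [-3.86619134e-01 -3.11739292e+00  1.78410369e-03] 0.08533379877363301 0.1547
```

View pics/top.png

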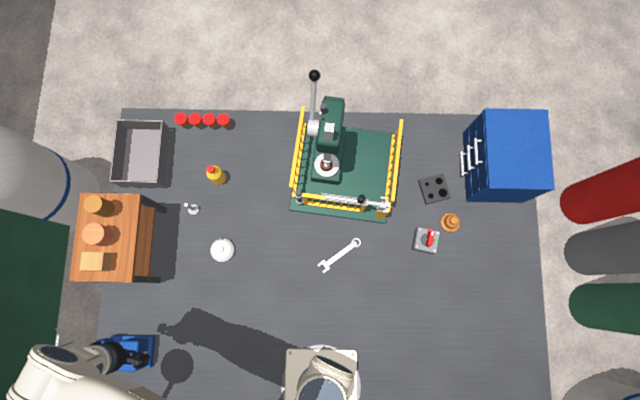

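View pics/scene.png

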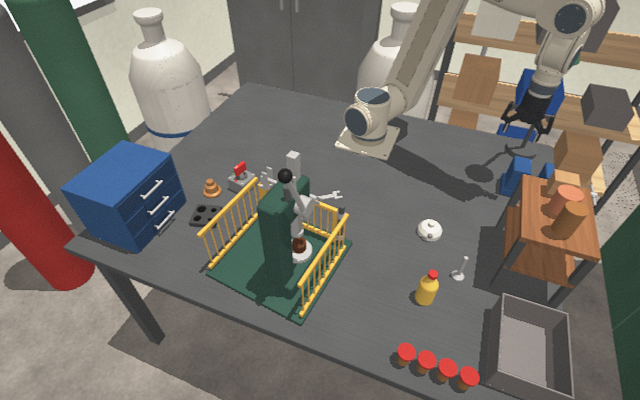

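The top view has the press at the middle: black bolt knob near (361,199), grey lock box with red knob near (428,239), and the spanner in front of the gate at (340,255). I'll measure and zoom.

Run:
```python
from h import *
z=np.load("top.npz");p=z["p"];d=z["d"];c=(z["K"],z["R"],z["t"])
P=pts(d,c)
hsv=cv2.cvtColor(p,cv2.COLOR_RGB2HSV)
def roi(m,u0,v0,u1,v1):
    k=np.zeros(m.shape,bool);k[v0:v1,u0:u1]=1;return m&k
red=roi(((hsv[...,0]<8)|(hsv[...,0]>172))&(hsv[...,1]>150)&(hsv[...,2]>70),405,220,450,260)
v,u=np.nonzero(red);print("red",len(u),u.mean(),v.mean(),P[red].mean(0),np.median(P[red],0))
top=red&(P[...,2]>.09);v,u=np.nonzero(top);print("redtop",len(u)); 
r=cv2.minAreaRect(np.array([ray(a,b,.111,c)[:2]*1000 for a,b in zip(u,v)],np.float32));print(r)
box=roi((P[...,2]>.045)&(P[...,2]<.065),405,220,450,260)
print("box",cv2.minAreaRect((P[box][:,:2]*1000).astype(np.float32)))
blk=roi((hsv[...,2]<60)&(P[...,2]>.19)&(P[...,2]<.26),345,185,378,212)
v,u=np.nonzero(blk);print("blk",len(u),u.mean(),v.mean(),P[blk].mean(0),P[blk].max(0))
# gate: yellow z>.15
g=roi((hsv[...,0]>18)&(hsv[...,0]<35)&(hsv[...,1]>120)&(P[...,2]>.13),295,185,400,225)
print("gate",cv2.fitLine((P[g][:,:2]).astype(np.float32),cv2.DIST_HUBER,0,.01,.01).ravel(),P[g].min(0),P[g].max(0))
rod=roi((hsv[...,1]<60)&(P[...,2]>.165)&(P[...,2]<.2),295,185,400,225)
print("rod",rod.sum(),cv2.fitLine((P[rod][:,:2]).astype(np.float32),cv2.DIST_HUBER,0,.01,.01).ravel(),P[rod].min(0),P[rod].max(0))
a=cv2.resize(p[180:260,285:455,::-1],None,fx=4.6,fy=4.6,interpolation=cv2.INTER_CUBIC);cv2.imwrite("pics/topz.png",a)
```

```text
red 77 429.1168831168831 238.5194805194805 [ 0.47648625 -0.34406861  0.10078485] [ 0.47373273 -0.34412755  0.10660906]
redtop 61
((476.92999267578125, -342.8387451171875), (16.06997299194336, 45.533634185791016), 88.18075561523438)
box ((479.6491394042969, -348.31903076171875), (78.17218017578125, 76.318115234375), 78.42015075683594)
blk 18 360.8888888888889 199.27777777777777 [ 0.57729532 -0.11123237  0.22439793] [ 0.58832786 -0.10273904  0.23880383]
gate [ 0.00179739 -0.9999984   0.5980858  -0.08436698] [ 0.31533993 -0.22241404  0.13025884] [0.63304068 0.06635734 1.53265707]
rod 385 [ 0.12381227  0.99230564  0.58503264 -0.07972441] [ 0.55730433 -0.2022264   0.16501935] [0.61424795 0.08686635 0.19904299]
```

View pics/topz.png

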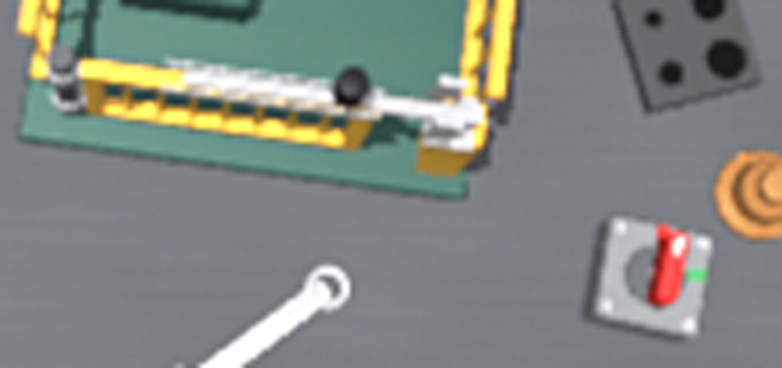

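The zoom shows hinge on the left and keeper on the right. The white end of the red bar points up-image (world +x), and the green mark is to its right. The fingers are already nearly across the bar, so I'll go to above the lock box.

Call:
{"op": "move_arm", "data": {
  "motion": [
    [1, [-35, -31, 0], 0],
    [1, [-70, -61, 0], 0],
    [1, [-105, -92, 0], 0],
    [1, [-140, -122, 0], 0],
    [1, [-175, -153, 0], 0],
    [1, [-210, -184, 0], 0],
    [1, [-245, -214, 0], 0],
    [1, [-280, -245, 0], 0],
    [1, [-315, -275, 0], 0],
    [1, [-350, -306, 0], 0]
  ]
}}

```text
time: 0.93
eef_pos: [0.3721, 0.1889, 0.4047]
eef_rot: [0.386, 3.118, 0.0]
contact_force: [1.2, 1.3, -0.9]
width: 0.0855
grasp_force: 0.0
```

Call:
{"op": "move_arm", "data": {
  "motion": [
    [1, [-16, -38, 0], 0],
    [1, [-32, -76, 0], 0],
    [1, [-48, -115, 0], 0],
    [1, [-64, -153, 0], 0],
    [1, [-80, -191, 0], 0],
    [1, [-96, -230, 0], 0],
    [1, [-112, -268, 0], 0],
    [1, [-128, -306, 0], 0],
    [1, [-144, -344, 0], 0],
    [1, [-160, -383, 0], 0]
  ]
}}

```text
time: 1.77
eef_pos: [0.4328, -0.2214, 0.4045]
eef_rot: [-0.387, -3.118, -0.0]
contact_force: [1.9, 0.1, 0.7]
width: 0.0854
grasp_force: 0.0
```

Call:
{"op": "move_arm", "data": {
  "motion": [
    [1, [-18, -38, 0], 0],
    [1, [-38, -76, 0], 0],
    [1, [-38, -78, 0], 0],
    [1, [-38, -78, 0], 0]
  ]
}}

```text
time: 2.1
eef_pos: [0.451, -0.3066, 0.4032]
eef_rot: [-0.391, -3.115, -0.002]
contact_force: [-0.1, -0.0, -0.6]
width: 0.0854
grasp_force: 0.0
```

Run:
```python
from h import *
o=bot.get_obs();R=cv2.Rodrigues(np.array(o["eef_rot"]))[0];print(o["time"],o["eef_pos"],R,o["joint_pos"])
c=cam("wrist");p,d=vision.get_image("wrist");cv2.imwrite("pics/w1.png",p[:,:,::-1]);np.savez("w1.npz",p=p,d=d,K=c[0],R=c[1],t=c[2])
print(-c[1].T@c[2],c[1][2])
```

```text
2.1 [ 0.45100709 -0.30655663  0.40321178] [[-9.68964843e-01  2.47192910e-01 -1.67253984e-03]
 [ 2.47190684e-01  9.68965798e-01  1.43104190e-03]
 [ 1.97437731e-03  9.73193021e-04 -9.99997577e-01]] [-7.50869603e-01  2.51852250e-01  8.49848314e-03  1.32964171e+00
 -9.49029786e-05 -5.01088153e-01]
[ 0.3831872  -0.28953266  0.37244144] [ 0.26563473 -0.06730705 -0.96172135]
```

View pics/w1.png

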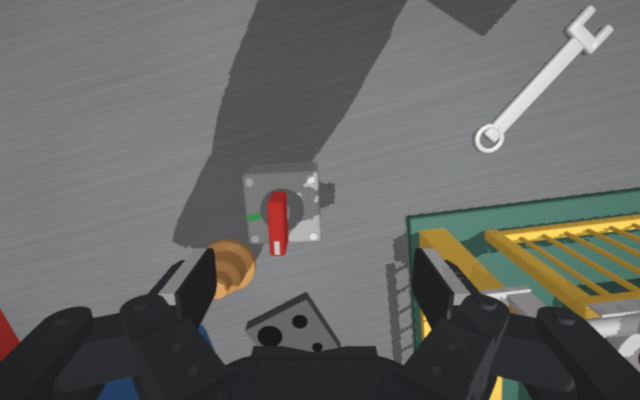

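Wrist view: the red bar spans (278,195) to (277,253) on the grey box, the green mark is at (254,216), and the bonnet is at (228,265). Next, exact positions.

Run:
```python
from h import *
z=np.load("w1.npz");p=z["p"];d=z["d"];c=(z["K"],z["R"],z["t"]);P=pts(d,c)
hsv=cv2.cvtColor(p,cv2.COLOR_RGB2HSV)
red=((hsv[...,0]<8)|(hsv[...,0]>172))&(hsv[...,1]>120)&(hsv[...,2]>70)
k=np.zeros(red.shape,bool);k[180:265,255:305]=1
# top face of knob incl. white line
t=k&(P[...,2]>.105)&(P[...,2]<.118);print(t.sum(),np.median(P[t],0),cv2.minAreaRect((P[t][:,:2]*1000).astype(np.float32)))
k[:]=0;k[150:260,230:335]=1
b=k&(P[...,2]>.048)&(P[...,2]<.062);print(b.sum(),cv2.minAreaRect((P[b][:,:2]*1000).astype(np.float32)))
g=k&(hsv[...,0]>40)&(hsv[...,0]<80)&(hsv[...,1]>100);print("green",P[g].mean(0),g.sum())
```

```text
907 [ 0.47570515 -0.34679212  0.11072752] ((477.15447998046875, -347.5433044433594), (14.245944023132324, 48.64972686767578), 76.54469299316406)
4290 ((477.2613830566406, -347.73992919921875), (76.09624481201172, 75.33141326904297), 78.33010864257812)
green [ 0.47709114 -0.37558161  0.05996613] 78
```

Call:
{"op": "move_arm", "data": {
  "motion": [
    [1, [-18, -17, 15], -1],
    [1, [-35, -33, 30], -2],
    [1, [-35, -33, 65], -2],
    [1, [-35, -33, 100], -2],
    [1, [-35, -33, 110], -2],
    [1, [-35, -33, 110], -2],
    [1, [-35, -33, 110], -2]
  ]
}}

```text
time: 2.73
eef_pos: [0.477, -0.3438, 0.296]
eef_rot: [0.331, 3.124, -0.0]
contact_force: [-0.3, -0.1, 1.1]
width: 0.0856
grasp_force: 0.0
```

Call:
{"op": "move_arm", "data": {
  "motion": [
    [1, [-1, -4, 20], 0],
    [1, [-1, -4, 40], 0],
    [1, [-1, -4, 46], 0],
    [1, [-1, -4, 46], 0],
    [-1, [-1, -4, 46], 0],
    [-1, [-1, -4, 46], 0],
    [-1, [-1, -4, 46], 0],
    [-1, [-1, -4, 46], 0],
    [-1, [-1, -4, 46], 0],
    [-1, [-1, -4, 46], 0]
  ],
  "newtons": 60
}}

```text
time: 3.57
eef_pos: [0.477, -0.3483, 0.249]
eef_rot: [0.332, 3.124, 0.002]
contact_force: [4.0, 14.3, 2.6]
width: 0.0134
grasp_force: 62.2
```

Call:
{"op": "move_arm", "data": {
  "motion": [
    [-1, [0, 0, 0], 0],
    [-1, [0, 0, 0], 0],
    [-1, [0, 0, 0], 0]
  ]
}}

```text
time: 3.82
eef_pos: [0.4771, -0.3479, 0.2489]
eef_rot: [0.331, 3.124, 0.003]
contact_force: [1.6, 6.3, 2.6]
width: 0.0133
grasp_force: 60.9
```

Gripped. Push down 13 mm.

Call:
{"op": "move_arm", "data": {
  "motion": [
    [-1, [0, 0, 4], 0],
    [-1, [0, 0, 8], 0],
    [-1, [0, 0, 12], 0],
    [-1, [0, 0, 12], 0],
    [-1, [0, 0, 12], 0]
  ]
}}

```text
time: 4.23
eef_pos: [0.4771, -0.3479, 0.2371]
eef_rot: [0.331, 3.123, 0.003]
contact_force: [0.6, 7.1, 7.6]
width: 0.0135
grasp_force: 61.5
```

Call:
{"op": "move_arm", "data": {
  "motion": [
    [-1, [0, 0, 12], 3],
    [-1, [0, 0, 0], 7],
    [-1, [0, 0, 0], 14],
    [-1, [0, 0, 0], 21],
    [-1, [0, 0, 0], 28],
    [-1, [0, 0, 0], 35],
    [-1, [0, 0, 0], 42],
    [-1, [0, 0, 0], 42]
  ]
}}

```text
time: 4.9
eef_pos: [0.4776, -0.3483, 0.2372]
eef_rot: [1.439, 2.791, 0.003]
contact_force: [4.6, 4.3, 2.1]
width: 0.0134
grasp_force: 62.8
```

Call:
{"op": "move_arm", "data": {
  "motion": [
    [-1, [0, 0, 1], 7],
    [-1, [0, 0, 1], 14],
    [-1, [0, 0, 1], 21],
    [-1, [0, 0, 1], 28],
    [-1, [0, 0, 1], 33],
    [-1, [0, 0, 1], 36],
    [-1, [0, 0, 1], 36],
    [-1, [0, 0, 1], 36]
  ]
}}

```text
time: 5.57
eef_pos: [0.4774, -0.3483, 0.2364]
eef_rot: [2.222, 2.219, 0.002]
contact_force: [2.1, 4.1, 5.8]
width: 0.0133
grasp_force: 65.9
```

Call:
{"op": "move_arm", "data": {
  "motion": [
    [0, [0, 0, 1], 0],
    [0, [0, 0, 1], 0],
    [0, [0, 0, 1], 0],
    [0, [0, 0, 1], 0],
    [0, [0, 0, -30], 0],
    [0, [0, 0, -70], 0],
    [0, [0, 0, -110], 0],
    [0, [0, 0, -150], 0],
    [0, [0, 0, -170], 0],
    [0, [0, 0, -170], 0]
  ]
}}

```text
time: 6.4
eef_pos: [0.477, -0.3491, 0.4112]
eef_rot: [2.218, 2.213, -0.0]
contact_force: [-0.2, 0.3, -0.2]
width: 0.0428
grasp_force: 0.0
```

Run:
```python
from h import *
o=bot.get_obs();print(o["time"],o["eef_pos"],o["eef_rot"],o["joint_pos"],o["width"])
c=cam("wrist");p,d=vision.get_image("wrist");cv2.imwrite("pics/w2.png",p[:,:,::-1]);np.savez("w2.npz",p=p,d=d,K=c[0],R=c[1],t=c[2]);P=pts(d,c)
hsv=cv2.cvtColor(p,cv2.COLOR_RGB2HSV)
red=((hsv[...,0]<8)|(hsv[...,0]>172))&(hsv[...,1]>120)&(hsv[...,2]>70)&(np.hypot(P[...,0]-.477,P[...,1]+.348)<.05)&(P[...,2]>.08)
print(red.sum(),np.percentile(P[red][:,2],[50,90,97]),cv2.minAreaRect((P[red][:,:2]*1000).astype(np.float32)))
```

```text
6.4 [ 0.47702676 -0.34905634  0.41116639] [ 2.21846932e+00  2.21267145e+00 -4.52371435e-05] [-7.73586876e-01  3.25040141e-01  1.32581452e-01  1.37003844e+00
 -1.37765260e-04  7.99825752e-01] 0.042821123643633066
824 [0.10379822 0.10486431 0.10533985] ((477.28619384765625, -346.8857116699219), (13.66345500946045, 49.13362503051758), 0.06614825129508972)
```

View pics/w2.png

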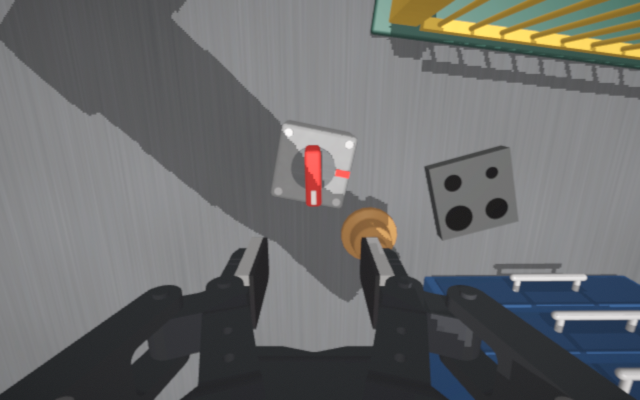

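The knob bar now stands at -90° with its top at 104 mm, 7 mm down, so it is locked: white end away from the red mark at (342,174). Next, over the bolt knob.

Call:
{"op": "move_arm", "data": {
  "motion": [
    [0, [0, 0, -40], 3],
    [0, [36, 16, -40], 7],
    [0, [72, 33, -40], 7],
    [0, [108, 49, -40], 7],
    [0, [144, 65, -40], 7],
    [0, [180, 82, -40], 7],
    [0, [216, 98, -40], 7],
    [0, [220, 100, -40], 7],
    [0, [220, 100, -40], 7],
    [0, [220, 100, -40], 7]
  ]
}}

```text
time: 7.28
eef_pos: [0.5775, -0.129, 0.4446]
eef_rot: [-2.353, -2.079, 0.002]
contact_force: [-1.0, -0.8, 0.1]
width: 0.043
grasp_force: 0.0
```

Run:
```python
from h import *
o=bot.get_obs();print(o["time"],o["eef_pos"],o["eef_rot"],o["joint_pos"],o["width"])
c=cam("wrist");p,d=vision.get_image("wrist");cv2.imwrite("pics/w3.png",p[:,:,::-1]);np.savez("w3.npz",p=p,d=d,K=c[0],R=c[1],t=c[2]);P=pts(d,c)
near=(P[...,2]>.222)&(P[...,2]<.245)&(np.hypot(P[...,0]-.577,P[...,1]+.111)<.04)
v,u=np.nonzero(near);print(near.sum(),u.mean(),v.mean(),np.median(P[near],0),cv2.minEnclosingCircle((P[near][:,:2]*1000).astype(np.float32)))
rod=(P[...,2]>.165)&(P[...,2]<.19)&(P[...,0]>.5)&(P[...,0]<.64)&(P[...,1]>-.1)&(P[...,1]<.1)
print(rod.sum(),cv2.fitLine((P[rod][:,:2]).astype(np.float32),cv2.DIST_HUBER,0,.01,.01).ravel())
```

```text
7.2833 [ 0.57753243 -0.12899235  0.44455298] [-2.35334742e+00 -2.07910069e+00  1.90507682e-03] [-3.61402982e-01  3.25724962e-01  2.17466295e-01  1.46432848e+00
 -4.26546300e-04  1.33298122e+00] 0.042983505561893474
1207 315.3222866611433 191.59817729908866 [ 0.58043711 -0.10928114  0.23533682] ((580.234130859375, -110.94473266601562), 10.94608211517334)
3874 [ 0.12105524  0.9926458   0.5877606  -0.04744833]
```

View pics/w3.png

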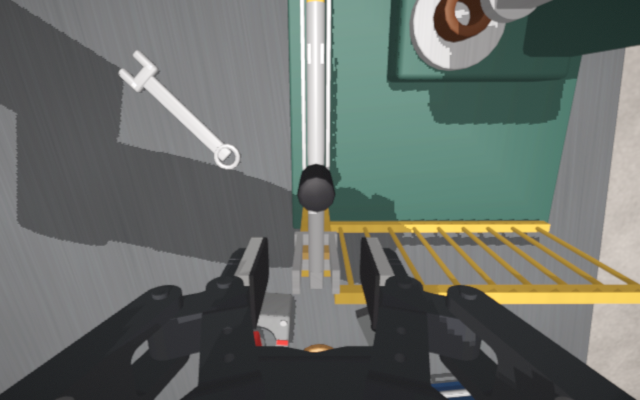

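The black knob top is at (316,190), world (0.580,-0.111), with the fingers in line with the gate. Descend and grip.

Call:
{"op": "move_arm", "data": {
  "motion": [
    [0, [18, 0, 5], 0],
    [0, [18, 0, 30], 0],
    [0, [18, 0, 60], 0],
    [0, [18, 0, 71], 0],
    [0, [18, 0, 71], 0],
    [-1, [18, 0, 71], 0],
    [-1, [18, 0, 71], 0],
    [-1, [18, 0, 71], 0],
    [-1, [18, 0, 71], 0],
    [-1, [18, 0, 71], 0]
  ],
  "newtons": 60
}}

```text
time: 8.17
eef_pos: [0.5798, -0.1114, 0.3757]
eef_rot: [2.355, 2.077, 0.001]
contact_force: [1.6, -0.9, 2.0]
width: 0.0205
grasp_force: 58.7
```

Call:
{"op": "move_arm", "data": {
  "motion": [
    [-1, [0, 0, 0], 0],
    [-1, [0, 0, 0], 0]
  ]
}}

```text
time: 8.33
eef_pos: [0.5798, -0.1112, 0.3754]
eef_rot: [2.354, 2.078, 0.001]
contact_force: [2.0, -0.8, 4.4]
width: 0.0207
grasp_force: 59.0
```

Call:
{"op": "move_arm", "data": {
  "motion": [
    [-1, [0, 0, -3], 0],
    [-1, [0, 0, -6], 0],
    [-1, [0, 0, -9], 0],
    [-1, [0, 0, -9], 0],
    [-1, [0, 0, -9], 0]
  ]
}}

```text
time: 8.75
eef_pos: [0.5796, -0.11, 0.3821]
eef_rot: [-2.35, -2.077, -0.0]
contact_force: [3.0, 7.4, -11.8]
width: 0.0204
grasp_force: 59.7
```

Call:
{"op": "move_arm", "data": {
  "motion": [
    [-1, [2, 0, 0], 0],
    [-1, [4, 0, 0], 0],
    [-1, [4, 0, 0], 0],
    [-1, [4, 0, 0], 0]
  ]
}}

```text
time: 9.08
eef_pos: [0.5801, -0.1071, 0.3831]
eef_rot: [-2.354, -2.078, 0.001]
contact_force: [1.4, 1.0, -10.5]
width: 0.0203
grasp_force: 59.8
```

Call:
{"op": "move_arm", "data": {
  "motion": [
    [-1, [0, 0, -1], 0],
    [-1, [3, 0, -1], 0],
    [-1, [6, 0, -1], 0],
    [-1, [9, 0, -1], 0],
    [-1, [9, 0, -1], 0],
    [-1, [9, 0, -1], 0]
  ]
}}

```text
time: 9.58
eef_pos: [0.5813, -0.0979, 0.3846]
eef_rot: [-2.355, -2.079, -0.0]
contact_force: [2.0, 1.8, -10.1]
width: 0.0203
grasp_force: 59.7
```

Call:
{"op": "move_arm", "data": {
  "motion": [
    [-1, [6, 0, 0], 0],
    [-1, [12, 0, 0], 0],
    [-1, [18, 0, 0], 0],
    [-1, [24, 0, 0], 0],
    [-1, [30, 0, 0], 0],
    [-1, [35, 0, 0], 0],
    [-1, [35, 0, 0], 0],
    [-1, [35, 0, 0], 0]
  ]
}}

```text
time: 10.25
eef_pos: [0.5857, -0.063, 0.3846]
eef_rot: [-2.354, -2.08, -0.0]
contact_force: [-0.5, 0.9, -9.1]
width: 0.0201
grasp_force: 59.7
```

Run:
```python
from h import *
o=bot.get_obs();print(o["time"],o["eef_pos"],o["eef_rot"],o["joint_pos"],o["contact_force"],o["torque"])
p,d=vision.get_image("wrist");cv2.imwrite("pics/w4.png",p[:,:,::-1])
```

```text
10.25 [ 0.58569088 -0.06295073  0.38457536] [-2.35415045e+00 -2.07954903e+00 -3.30626130e-04] [-2.49564057e-01  3.31719141e-01  7.51204284e-02  1.31448121e+00
  4.47722748e-04  1.44494429e+00] [-0.46938164  0.90536262 -9.05109709] [-0.33893525  0.09616722  0.11049475]
```

View pics/w4.png

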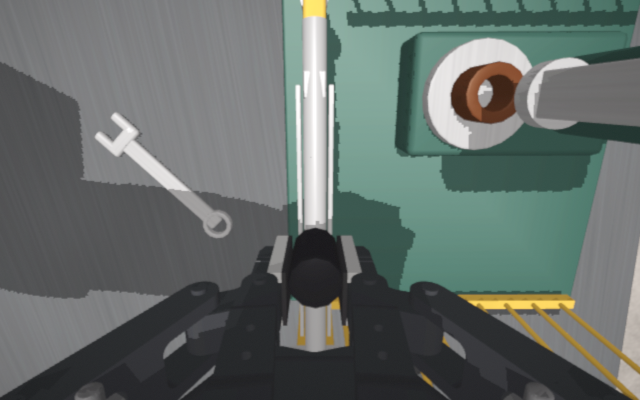

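The knob is still held and the bolt is drawn about 44 mm, the white rod having shifted with it. Begin the swing, turning with the gate.

Call:
{"op": "move_arm", "data": {
  "motion": [
    [-1, [0.1, -4, 0], 1.4],
    [-1, [0.2, -7.4, 0], 2.9],
    [-1, [0.4, -11, 0], 4.3],
    [-1, [0.7, -14.7, 0], 5.7],
    [-1, [0.7, -14.7, 0], 5.7]
  ]
}}

```text
time: 10.72
eef_pos: [0.5705, -0.061, 0.3848]
eef_rot: [2.458, 1.956, -0.0]
contact_force: [2.2, -0.7, -10.7]
width: 0.0202
grasp_force: 59.5
```

Call:
{"op": "move_arm", "data": {
  "motion": [
    [-1, [0.1, -5, 0], 2],
    [-1, [0.4, -10.3, 0], 4],
    [-1, [0.8, -15.4, 0], 6],
    [-1, [1.4, -20.5, 0], 8],
    [-1, [2.2, -25.5, 0], 10],
    [-1, [3.2, -30.6, 0], 12],
    [-1, [4.2, -35, 0], 13.8],
    [-1, [5.3, -39.2, 0], 15.5],
    [-1, [5.3, -39.2, 0], 15.5],
    [-1, [5.3, -39.2, 0], 15.5]
  ]
}}

```text
time: 11.55
eef_pos: [0.5341, -0.0473, 0.3849]
eef_rot: [2.696, 1.611, 0.0]
contact_force: [1.9, -1.3, -9.7]
width: 0.0206
grasp_force: 59.6
```

Run:
```python
from h import *
o=bot.get_obs();print(o["time"],o["eef_pos"],o["eef_rot"],o["contact_force"],o["joint_vel"])
c=cam("top");p,d=vision.get_image("top");P=pts(d,c);np.savez("t2.npz",p=p,d=d)
cv2.imwrite("pics/t2.png",cv2.resize(p[170:270,270:460,::-1],None,fx=4.2,fy=4.2,interpolation=cv2.INTER_CUBIC))
```

```text
11.55 [ 0.53407776 -0.04733619  0.38488219] [2.69641607e+00 1.61073076e+00 7.65916628e-05] [ 1.87170641 -1.29918633 -9.70039021] [-0.00017663  0.00791454  0.00759419 -0.00010491 -0.0017846  -0.00801035]
```

View pics/t2.png

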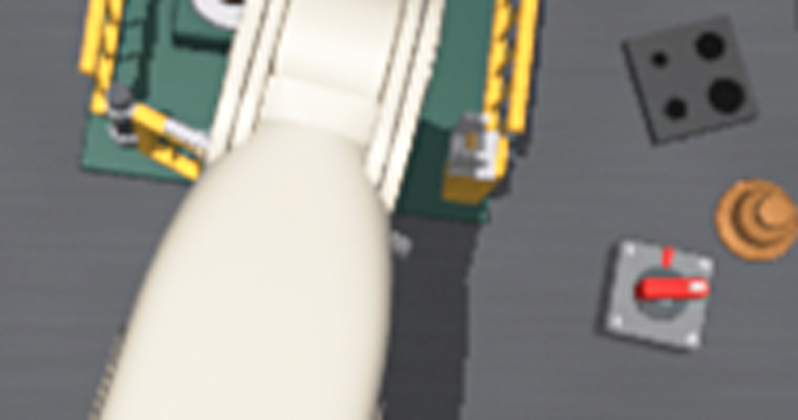

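The gate is swung open, the keeper at (475,145) is empty, and the lock bar points at the green mark. From the tool pose, the angle at the hinge is 21.2° (0.37 rad). Handing in.

```bash
python3 -c "
from cell import bot
print(bot.finish_job())"
```

```text
the job is handed in; nothing more can be done
None
```

The job is handed in after about 12 s of robot time: the ram lock is pushed down, turned and locked, the bolt is drawn about 44 mm, and the gate is held ajar by the black knob at about 0.37 rad (roughly 80 mm), judged from the arm's pose.

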